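Sort the paint pots and the brush after class

TASK

Clear up the painting table: stand both red paint pots upright in the red tray and the blue pot upright in the blue tray, setting each down rather than dropping it, and lay the flat brush from the table down in the wooden brush tray, wholly inside it. Leave the yellow pot, the tape roll and the eraser where they are.

Things in the scene. Friction and masses are not known exactly. Their poses are not given: they have to be found in the camera images.
- red_pot_a: red paint pot, red body and red flat lid with thin white bands: upright cylinder 40 mm in diameter, 46 mm tall, 80 g, loose on the table. Origin: centre of its underside, z up its axis.
- red_pot_b: second red paint pot, red body and red flat lid with thin white bands: upright cylinder 40 mm in diameter, 46 mm tall, 80 g, loose on the table. Origin: centre of its underside, z up its axis.
- blue_pot: blue paint pot, blue body and blue flat lid with thin white bands: upright cylinder 40 mm in diameter, 46 mm tall, 80 g, loose on the table. Origin: centre of its underside, z up its axis.
- yellow_pot: yellow paint pot, yellow body and yellow flat lid with thin white bands: upright cylinder 40 mm in diameter, 46 mm tall, 80 g, loose on the table. Origin: centre of its underside, z up its axis. Still in use: stays where it is.
- red_tray: red open plastic tray for red pots, fixed to the table where it stands: 120 mm (its x) by 160 mm (its y), walls 5 mm thick and 25 mm high, floor 5 mm thick, room for two pots side by side along y. Origin: centre of its underside, z up.
- blue_tray: blue open plastic tray for blue pots, fixed to the table where it stands: 120 mm (its x) by 160 mm (its y), walls 5 mm thick and 25 mm high, floor 5 mm thick, room for two pots side by side along y. Origin: centre of its underside, z up.
- brush: flat varnish brush lying on the table, 190 mm long along its y, 60 g: dark wooden handle 14 mm wide, 12 mm thick, from y = -95 to +25 mm; steel ferrule and bristles 24 mm wide from y = +25 to +95 mm. Origin: middle of its length, on its underside; z up. The centre of mass lies within about 20 mm of the origin.
- brush_bristle_end (a point): end of the brush's bristles, 6 mm above its underside
- brush_handle_end (a point): end of the brush's handle, 6 mm above its underside
- brush_tray: shallow pale wooden tray for the brush, fixed to the table: 85 mm (its x) by 250 mm (its y, long), walls 5 mm thick and 16 mm high, floor 5 mm thick. Origin: centre of its underside, z up.
- tape_roll: bystander: roll of masking tape lying flat, 84 mm across, 24 mm high; origin at the centre of its underside
- eraser: bystander: white eraser 45 x 22 x 13 mm; origin at the centre of its underside
Things that resemble listed ones, but are neither listed nor needed, are in the scene too. Leave any black look-alike of the red_pot_b alone.

How it is judged:
By the outcome, as a careful person would: the job done as asked, in the order asked, and still so for the second after the job is handed in, with the robot touching nothing.
It also fails if it takes over 72 s, if anything falls off the work surface, if the arm or the gripper's body presses on something with over 40 N, if the wrist force passes 120 N, or if a joint passes its speed limit or range.

ROBOT

A 7-joint arm with a two-finger parallel gripper is mounted at the origin on the work surface. World frame = base frame: x ahead of the robot, y to its left, z up, the work surface at z = 0. Lengths are in m, angles in rad, forces in N, time in s.
With the tool pointing down it reaches from about 0.35 to 0.9 m from the base axis. Payload 8.1 kg.
Tool frame: the origin (TCP) lies at the very end of the fingers, on their centre line; the grasp point (between the pads) lies 19 mm behind it; z points along the fingers, y is the line along which they close (so a half turn about z gives the same grasp; the last joint's range is limited). The gripper opens to 92 mm and grips with 3 to 60 N. Pads are 19 mm wide; open, the fingers measure 130 mm over their backs; the gripper's body (75 mm by 190 mm) begins 47 mm behind the grasp point.
Start: joints at [1.065, 0.434, 0.025, 1.573, -0.012, 1.134, -0.075], TCP at [0.245, -0.575, 0.227] pointing down, gripper open.
Joint ranges: [-2.62, 2.62], [-0.44, 2.09], [-1.27, 1.32], [0.08, 2.57], [-1.32, 4.46], [0.12, 2], [-2.74, 2.74]. Speed limits (rad/s): [2.22, 2.22, 3.01, 3.01, 3.14, 3.14, 3.14].

INTERFACE

Orientations are given as a rotation vector (axis times angle).
In Python, from cell import arm gives the robot as it stands.
- The arm moves only by the tool carry_out, never from a script. Its argument "commands" is a list of rows, each a list of 7 numbers: the opening, from 0 (shut) to 1 (fully open), then the shift along the tool's x, y, z each as a share of 0.025 m, from -1 to 1, then the turn, a rotation vector about the tool's x, y, z each as a share of 0.1 rad, from -1 to 1. A call has 1 to 8 rows; each row shifts and turns the commanded pose from where the row before left it, along the tool's axes as they then stand; what a row does not reach is not made up. A row lasts 1/10 s, in which the tool goes at most 50 mm and 8.59 degrees, less where a joint would pass 70% of its speed; a pose out of reach is approached as far as the arm can. A call with a number of a shift or a turn outside -1 to 1 is refused whole. A call with a gripper value outside its range is refused whole. The fingers move at their own pace and stop on an object; "squeeze" is the grip in N (left out, the last holds). Time passes only in rows, so rows that do not move let the fingers close. It gives the time, the measured TCP pose, the force, the opening and the grip force at its end, in the units of the state.
- arm.observe(): the state, without advancing time (a new reading comes with each control period).
- arm.get_image(name): name is "scene" or "side" or "wrist"; returns a dict with "pixels" (400x640x3 uint8, red, green, blue), "range_z" (400x640 float32, m along the optical axis (not along the pixel's ray), 0 where there is no reading), "mtx" (3x3 intrinsics, pixels), "R" (3x3) and "t" (3): a world point X has camera coordinates R X + t; the wrist camera has in their place "tool_from_camera" (4x4, takes a point from camera to tool coordinates, whose origin is the TCP and whose axes are the flange's). Camera axes: x right, y down, z forward; pixel columns grow to the right and rows downward; lengths in m; the calibration is good to about 2 mm. The wrist camera is an equidistant fisheye: a pixel r from the principal point sees the ray r / f radians off the axis. A picture is of the moment at which its call begins: read the wrist's pose just before it.
- arm.sign_off(): hands the job in; it is judged then, once.
The state is a dict: "clock": time; "joints": joint angles; "dq": joint speeds; "joint_efforts": joint torques, N m; "position": TCP position; "ee_rot": TCP orientation; "force": force on the tool from outside, world axes, zero at the start; "ft_torque": the same for the moment, N m; "width": opening from 0.0 (shut) to 1.0 (fully open); "gripper_force": force on a finger pad.
Only numpy, scipy, OpenCV 4.12 (cv2) and the standard library are available. Lean on these libraries where they do the work, as an engineer would, in place of code of your own. Each camera call takes 0.05 s, during which the arm holds its last target. There are 200 camera calls.

## Working session

There is one attempt and no reset: what is moved stays moved. The work goes in short steps, Python scripts to look and compute and a tool call to move; the robot and the scene stay as the last step left them, time stands still between calls to the robot, and variables do not carry over. Pictures are saved under pics/ and viewed, at most 10 in all, crops included, and the job is handed in when it is done.

Besides the shell and the picture viewer there is one more tool, called by a JSON object that holds its "method" and its "body", one argument or row to a line. carry_out: Moves the arm, as the interface text tells. Shift numbers are shares of 0.025 m and turn numbers shares of 0.1 rad, none past 1 either way. Its arguments: {"type":"object","properties":{"commands":{"type":"array"},"squeeze":{"type":"number"}},"required":["commands"]}

```bash
mkdir -p pics; ls; cat > h.py <<'E'
import numpy as np, cv2
from cell import arm
from scipy.spatial.transform import Rotation as Ro
def cloud(im):
    K=im["mtx"]; z=im["range_z"]; v,u=np.mgrid[:400,:640]
    P=np.stack([(u-K[0,2])/K[0,0]*z,(v-K[1,2])/K[1,1]*z,z],-1)
    W=(P-im["t"])@im["R"]; W[z==0]=np.nan
    return W
E
python3 - <<'E'
from h import *
print(arm.observe())
for n in("scene","side"):
    im=arm.get_image(n); np.savez(n+".npz",**im)
    cv2.imwrite(f"pics/{n}0.png",im["pixels"][...,::-1])
    print(n,im["mtx"],-im["R"].T@im["t"])
E
```

```text
pics
{'clock': 0.0, 'joints': array([ 1.0654013 ,  0.43522945,  0.02497439,  1.5741042 , -0.01160002,
        1.13403267, -0.07508249]), 'dq': array([ 0.00218496,  0.0030966 ,  0.00015816, -0.00142162,  0.00030216,
        0.001602  , -0.00159107]), 'joint_efforts': array([-1.06151205e-03, -6.67854524e+01,  9.84310247e-01, -3.14449811e+01,
       -6.06885902e-02,  4.30893211e-02,  1.37291195e-04]), 'position': array([ 0.24473193, -0.57451658,  0.22593825]), 'ee_rot': array([-3.07658341e+00, -6.28045855e-01,  7.36718876e-04]), 'force': array([-0.23288614, -0.40228254, -0.14347269]), 'ft_torque': array([ 0.02407212, -0.0036547 , -0.00702885]), 'gripper_force': 0.0, 'width': 1.003348938951668}
scene [[454.9080198    0.         318.29355775]
 [  0.         454.9080198  196.57249277]
 [  0.           0.           1.        ]] [ 1.17300522 -0.14363693  0.77847503]
side [[420.87947973   0.         313.76473275]
 [  0.         420.87947973 195.55534394]
 [  0.           0.           1.        ]] [0.08086233 0.54231538 0.50440686]
```

View pics/scene0.png

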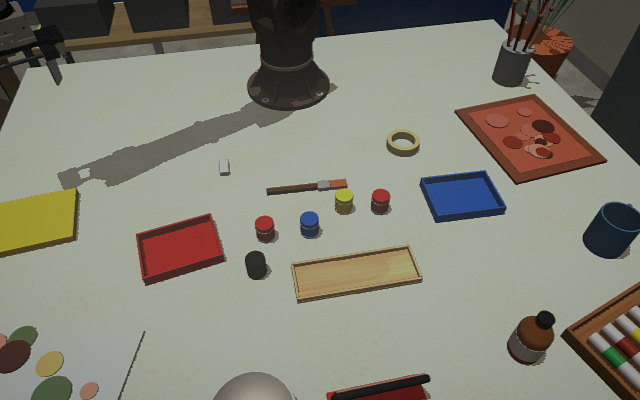

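View pics/side0.png

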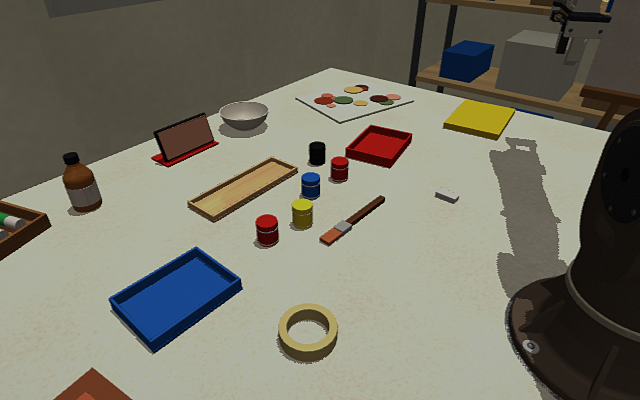

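Scene view: red pots at (265,228) and (381,200), blue (310,223), yellow (344,201), black look-alike (256,264). The brush runs (267,190)–(347,183) with bristles to the right. Red tray is at (180,248), blue tray (462,195), brush tray (356,273). The side view agrees. Now I'll measure from both views.

```bash
cat > m.py <<'E'
from h import *
C={}
for n in("scene","side"):
    im=dict(np.load(n+".npz")); C[n]=(im,cloud(im),cv2.cvtColor(im["pixels"],cv2.COLOR_RGB2HSV))
boxes={"scene":dict(redA=(250,212,280,245),redB=(367,185,394,216),blue=(296,208,323,240),yellow=(332,186,358,216),black=(243,248,270,282),
 redtray=(130,208,230,288),bluetray=(412,165,512,226),brushtray=(285,240,428,304),brush=(262,174,352,197)),
"side":dict(redA=(328,152,352,184),redB=(252,210,284,250),blue=(299,169,324,201),yellow=(288,195,316,232),black=(306,138,328,168),
 redtray=(340,120,418,170),bluetray=(104,242,248,352),brushtray=(182,152,304,224),brush=(315,190,390,248))}
for n,b in boxes.items():
    im,W,H=C[n]
    for k,(u0,v0,u1,v1) in b.items():
        w=W[v0:v1,u0:u1].reshape(-1,3); w=w[~np.isnan(w[:,0])]
        if 'tray' in k:
            h=.025 if k!='brushtray' else .016
            a=w[(w[:,2]>h-.004)&(w[:,2]<h+.006)&(w[:,2]<.034)]
            f=w[(w[:,2]>.0025)&(w[:,2]<.009)]
            r=cv2.minAreaRect(a[:,:2].astype(np.float32))
            print(n,k,np.round(r[0],4),np.round(r[1],4),round(r[2],1),'rim z',np.round(np.median(a[:,2]),4),'floor',len(f) and np.round(np.median(f[:,2]),4),len(a))
        elif k=='brush':
            a=w[w[:,2]>.006]; r=cv2.minAreaRect(a[:,:2].astype(np.float32))
            print(n,k,np.round(r[0],4),np.round(r[1],4),round(r[2],1),np.round(np.percentile(a[:,2],[50,95]),4),len(a), np.round(cv2.boxPoints(r),3).tolist())
        else:
            zt=np.percentile(w[:,2],97); a=w[w[:,2]>zt-.005]
            c,rr=cv2.minEnclosingCircle(a[:,:2].astype(np.float32))
            print(n,k,np.round(c,4),round(rr,4),'top',round(zt,4),len(a))
E
python3 m.py
```

```text
scene redA [ 0.5563 -0.1377] 0.0203 top 0.0479 229
scene redB [0.5301 0.1246] 0.0213 top 0.0474 199
scene blue [ 0.5635 -0.0416] 0.0212 top 0.0477 227
scene yellow [0.5125 0.0465] 0.0209 top 0.0475 197
scene black [ 0.6432 -0.1669] 0.0208 top 0.0481 275
scene redtray [ 0.5588 -0.3172] [0.1226 0.1604] 9.9 rim z 0.0248 floor 0.0055 700
scene bluetray [0.5396 0.317 ] [0.1623 0.1244] 87.1 rim z 0.0243 floor 0.0052 537
scene brushtray [0.6899 0.0267] [0.2493 0.0884] 89.2 rim z 0.0155 floor 0.0053 904
scene brush [ 0.4651 -0.0271] [0.1885 0.0926] 84.1 [0.0121 0.0467] 666 [[0.4090000092983246, -0.11599999666213989], [0.5009999871253967, -0.12600000202655792], [0.5210000276565552, 0.06199999898672104], [0.42899999022483826, 0.07100000232458115]]
side redA [ 0.554  -0.1354] 0.0204 top 0.0465 141
side redB [0.5269 0.1248] 0.021 top 0.0466 261
side blue [ 0.5422 -0.0135] 0.0557 top 0.0463 190
side yellow [0.5111 0.0461] 0.0212 top 0.0463 224
side black [ 0.642  -0.1643] 0.0227 top 0.0463 115
side redtray [ 0.5487 -0.2682] [0.1212 0.2585] 9.9 rim z 0.0236 floor 0.0048 317
side bluetray [0.5381 0.3171] [0.1607 0.1221] 87.3 rim z 0.0241 floor 0.0049 1170
side brushtray [0.7062 0.0428] [0.3363 0.255 ] 32.2 rim z 0.015 floor 0.0049 681
side brush [ 0.4849 -0.0242] [0.1892 0.1226] 89.0 [0.011 0.013] 672 [[0.421999990940094, -0.11800000071525574], [0.5450000166893005, -0.11999999731779099], [0.5479999780654907, 0.0689999982714653], [0.42500001192092896, 0.07100000232458115]]
```

```bash
cat > m2.py <<'E'
exec(open('m.py').read().split('for n,b in boxes')[0])
for n in C:
    im,W,H=C[n]; u0,v0,u1,v1=boxes[n]['brush']; w=W[v0:v1,u0:u1].reshape(-1,3)
    a=w[(w[:,2]>.006)&(w[:,2]<.017)&(w[:,0]<.475)]; r=cv2.minAreaRect(a[:,:2].astype(np.float32))
    print(n,'brush',np.round(r[0],4),np.round(r[1],4),r[2],np.round(np.median(a[:,2]),4),np.round(cv2.boxPoints(r),4).tolist())
    l=cv2.fitLine(a[a[:,1]<.01][:,:2].astype(np.float32),cv2.DIST_HUBER,0,.01,.01).ravel(); print('handle line',l,'x at y=-.02',l[2]+l[0]/l[1]*(-.02-l[3]))
im,W,H=C['side']
for k,lim in(('redtray',(.45,.66,-.45,-.2)),('brushtray',(.63,.76,-.12,.18)),('blue',(.53,.6,-.07,-.01))):
    u0,v0,u1,v1=boxes['side'][k]; w=W[v0:v1,u0:u1].reshape(-1,3)
    w=w[(w[:,0]>lim[0])&(w[:,0]<lim[1])&(w[:,1]>lim[2])&(w[:,1]<lim[3])]
    z={'redtray':.0245,'brushtray':.0155,'blue':.045}[k]; a=w[abs(w[:,2]-z)<.004][:,:2].astype(np.float32)
    print(k,cv2.minAreaRect(a),cv2.minEnclosingCircle(a) if k=='blue' else '')
E
python3 m2.py 
cat > g.py <<'E'
import sys
from h import *
# python3 g.py x y z yawdeg(world angle of tool y): delta in tool-axis shares
x,y,z,yaw=map(float,sys.argv[1:5]); o=arm.observe()
R=Ro.from_rotvec(o["ee_rot"]).as_matrix(); d=R.T@(np.array([x,y,z])-o["position"])
cur=np.degrees(np.arctan2(R[1,1],R[0,1])); 
yy=np.radians(yaw); T=np.stack([[-np.sin(yy),np.cos(yy),0],[np.cos(yy),np.sin(yy),0],[0,0,-1]],1)
print('t',round(o["clock"],2),'pos',np.round(o["position"],4),'yaw',round(cur,1),'w',round(o["width"],3),'gf',round(o["gripper_force"],1),'F',np.round(o["force"],1),'j7',round(o["joints"][6],2))
print('shift shares now-axes',np.round(d/.025,2),'| target-axes',np.round(T.T@(np.array([x,y,z])-o["position"])/.025,2),'turn shares',np.round(Ro.from_matrix(R.T@T).as_rotvec()/.1,2))
E
python3 g.py .555 -.1365 .2 10
```

```text
scene brush [ 0.4382 -0.0244] [0.1892 0.0285] 88.32303619384766 0.0113 [[0.4212000072002411, -0.1185000017285347], [0.4496999979019165, -0.11940000206232071], [0.4551999866962433, 0.0697999969124794], [0.42669999599456787, 0.0706000030040741]]
handle line [ 0.05036471  0.9987309   0.4374163  -0.06257797] x at y=-.02 0.43956342
side brush [ 0.4357 -0.0235] [0.1893 0.0256] 87.76831817626953 0.0109 [[0.41929998993873596, -0.11760000139474869], [0.4447999894618988, -0.11860000342130661], [0.4521999955177307, 0.07050000131130219], [0.42660000920295715, 0.07150000333786011]]
handle line [ 0.07225787  0.997386    0.43178174 -0.03712348] x at y=-.02 0.4330223
redtray ((0.5570014119148254, -0.31570854783058167), (0.12123942375183105, 0.16205960512161255), 9.890531539916992) 
brushtray ((0.6895309090614319, 0.02769901603460312), (0.25192791223526, 0.08916038274765015), 89.55197143554688) 
blue ((0.5628995299339294, -0.04085390269756317), (0.03835909813642502, 0.04019997641444206), 72.13821411132812) ((0.5612257719039917, -0.04182790592312813), 0.02158801630139351)
t 0.1 pos [ 0.2448 -0.5746  0.2261] yaw -66.9 w 0.998 gf 0.0 F [0.1 1.4 0. ] j7 -0.08
shift shares now-axes [ 18.28 -11.26   1.06] | target-axes [15.1  15.26  1.04] turn shares [-1.000e-02 -1.000e-02 -1.343e+01]
```

{"method": "carry_out", "body": {
  "commands": [
    [0.62,0.85,-0.52,0,0,0,-1],
    [0.62,0.9,-0.44,0,0,0,-1],
    [0.62,0.94,-0.34,0,0,0,-1],
    [0.62,0.97,-0.25,0,0,0,-1],
    [0.62,0.99,-0.15,0,0,0,-1],
    [0.62,1,-0.05,0,0,0,-1],
    [0.62,1,0.05,0,0,0,-1],
    [0.62,0.99,0.15,0,0,0,-1]
  ],
  "squeeze": 15
}}

```text
clock: 0.9
position: [0.3611, -0.4108, 0.2264]
ee_rot: [-2.586, -1.782, 0.0]
force: [-0.7, -0.0, 0.2]
width: 0.62
gripper_force: 0.0
```

```bash
python3 g.py .555 -.1365 .08 10
```

```text
t 0.9 pos [ 0.3611 -0.4108  0.2264] yaw -20.9 w 0.62 gf 0.0 F [-0.7 -0.   0.2] j7 0.31
shift shares now-axes [13.01  3.34  5.86] | target-axes [9.46 9.54 5.86] turn shares [-0.01 -0.   -5.39]
```

{"method": "carry_out", "body": {
  "commands": [
    [0.62,1,0.25,0.4,0,0,-1],
    [0.62,1,0.36,0.4,0,0,-1],
    [0.62,1,0.48,0.4,0,0,-1],
    [0.62,1,0.61,0.4,0,0,-1],
    [0.62,1,0.76,0.4,0,0,-1],
    [0.62,1,0.93,0.4,0,0,-0.4],
    [0.62,1,1,0.4,0,0,0],
    [0.62,1,1,0.4,0,0,0]
  ]
}}

```text
clock: 1.7
position: [0.5029, -0.2102, 0.1461]
ee_rot: [-2.023, -2.403, 0.0]
force: [0.7, -0.1, -0.3]
width: 0.624
gripper_force: 0.0
```

```bash
python3 g.py .555 -.1365 .08 10
```

```text
t 1.7 pos [ 0.5029 -0.2102  0.1461] yaw 9.8 w 0.624 gf 0.0 F [ 0.7 -0.1 -0.3] j7 0.28
shift shares now-axes [2.55 2.56 2.64] | target-axes [2.54 2.56 2.64] turn shares [-0.   -0.   -0.03]
```

Move above the pot, then use the wrist camera to check the alignment.

{"method": "carry_out", "body": {
  "commands": [
    [0.62,0.85,0.85,0.88,0,0,0],
    [0.62,0.85,0.85,0.88,0,0,0],
    [0.62,0.85,0.85,0.88,0,0,0],
    [0.62,0,0,0,0,0,0]
  ]
}}

```text
clock: 2.1
position: [0.5548, -0.1323, 0.0779]
ee_rot: [-2.012, -2.406, -0.001]
force: [-0.8, 0.9, -0.7]
width: 0.617
gripper_force: 0.0
```

```bash
cat > w.py <<'E'
import sys
from h import *
def wcloud():
    o=arm.observe(); im=arm.get_image("wrist"); K=im["mtx"]; z=im["range_z"]
    v,u=np.mgrid[:400,:640]; a=(u-K[0,2])/K[0,0]; b=(v-K[1,2])/K[1,1]; th=np.hypot(a,b)
    s=np.where(th>1e-6,np.tan(np.minimum(th,1.4))/np.maximum(th,1e-6),1)
    P=np.stack([a*s*z,b*s*z,z,np.ones_like(z)],-1)@im["tool_from_camera"].T
    W=P[...,:3]@Ro.from_rotvec(o["ee_rot"]).as_matrix().T+o["position"]; W[(z==0)|(th>1.3)]=np.nan
    return im,W
if __name__=="__main__":
    im,W=wcloud(); cv2.imwrite(f"pics/{sys.argv[1]}.png",im["pixels"][...,::-1])
    H=cv2.cvtColor(im["pixels"],cv2.COLOR_RGB2HSV)
    hs={'red':(H[...,0]<8)|(H[...,0]>172),'blue':abs(H[...,0].astype(int)-110)<12,'yellow':abs(H[...,0].astype(int)-28)<8}
    top=(W[...,2]>.038)&(W[...,2]<.058)
    for k,h in hs.items():
        n,L,s,c=cv2.connectedComponentsWithStats((h&top&(H[...,1]>120)).astype(np.uint8))
        for i in range(1,n):
            if s[i,4]>80:
                a=W[L==i]; print(k,np.round(c[i]),s[i,4],np.round(cv2.minEnclosingCircle(a[:,:2].astype(np.float32)),4) if 0 else [np.round(q,4) for q in cv2.minEnclosingCircle(a[:,:2].astype(np.float32))],round(float(np.median(a[:,2])),4))
E
python3 w.py w1; python3 g.py .555 -.1365 .012 9.9
```

```text
red [311. 235.] 2452 [array([ 0.5558, -0.136 ]), np.float64(0.0198)] 0.0467
blue [350.  98.] 2976 [array([ 0.5631, -0.0424]), np.float64(0.0193)] 0.0468
t 2.15 pos [ 0.5542 -0.1349  0.079 ] yaw 10.1 w 0.616 gf 0.0 F [-0.1  0.3 -0.3] j7 0.08
shift shares now-axes [-0.07  0.03  2.68] | target-axes [-0.07  0.02  2.68] turn shares [-0.02 -0.02  0.03]
```

{"method": "carry_out", "body": {
  "commands": [
    [0.62,-0.05,0.05,0.9,0,0,0],
    [0.62,0,0,0.9,0,0,0],
    [0.62,0,0,0.6,0,0,0],
    [0.62,0,0,0.28,0,0,0],
    [0.2,0,0,0,0,0,0],
    [0.2,0,0,0,0,0,0],
    [0.2,0,0,0,0,0,0],
    [0.2,0,0,0,0,0,0]
  ],
  "squeeze": 15
}}

```text
clock: 2.95
position: [0.5565, -0.1388, 0.0146]
ee_rot: [2.022, 2.403, 0.001]
force: [-1.8, -0.0, 2.8]
width: 0.429
gripper_force: 15.0
```

```bash
python3 - <<'E'
import numpy as np
c=np.array([.558,-.3164]);y=np.array([-.172,.985]);print('A slot',c-y*.036,'B slot',c+y*.036)
E
python3 g.py .5642 -.3519 .08 9.9
```

```text
A slot [ 0.564192 -0.35186 ] B slot [ 0.551808 -0.28094 ]
t 2.95 pos [ 0.5565 -0.1388  0.0146] yaw 9.8 w 0.429 gf 15.0 F [-1.8 -0.   2.8] j7 0.04
shift shares now-axes [-8.45 -1.15 -2.61] | target-axes [-8.45 -1.16 -2.62] turn shares [ 0.01  0.01 -0.01]
```

{"method": "carry_out", "body": {
  "commands": [
    [0.2,0,0,-0.5,0,0,0],
    [0.2,0,0,-0.9,0,0,0],
    [0.2,-0.5,-0.1,-0.9,0,0,0],
    [0.2,-0.95,-0.2,-0.3,0,0,0],
    [0.2,-1,-0.2,0,0,0,0],
    [0.2,-1,-0.2,0,0,0,0],
    [0.2,-1,-0.2,0,0,0,0],
    [0.2,-1,-0.2,0,0,0,0]
  ]
}}

```text
clock: 3.75
position: [0.5522, -0.2786, 0.0799]
ee_rot: [2.022, 2.403, 0.0]
force: [0.5, 0.4, -0.6]
width: 0.433
gripper_force: 15.0
```

```bash
python3 g.py .5642 -.3519 .02 9.9
```

```text
t 3.75 pos [ 0.5522 -0.2786  0.0799] yaw 9.9 w 0.433 gf 15.0 F [ 0.5  0.4 -0.6] j7 0.32
shift shares now-axes [-2.97 -0.03  2.4 ] | target-axes [-2.97 -0.03  2.4 ] turn shares [ 0.01  0.   -0.01]
```

{"method": "carry_out", "body": {
  "commands": [
    [0.2,-1,0,0,0,0,0],
    [0.2,-1,0,0,0,0,0],
    [0.2,-0.8,0,0.2,0,0,0],
    [0.2,-0.15,0,0.6,0,0,0],
    [0.2,0,0,0.6,0,0,0],
    [0.2,0,0,0.5,0,0,0],
    [0.2,0,0,0.1,0,0,0],
    [0.2,0,0,0,0,0,0]
  ]
}}

```text
clock: 4.55
position: [0.5645, -0.3486, 0.0279]
ee_rot: [-2.019, -2.404, -0.0]
force: [-0.4, -1.4, -0.7]
width: 0.435
gripper_force: 15.0
```

```bash
python3 g.py .5642 -.3519 .02 9.9; python3 g.py .5642 -.3519 .02 9.9
```

```text
t 4.55 pos [ 0.5645 -0.3486  0.0279] yaw 9.9 w 0.435 gf 15.0 F [-0.4 -1.4 -0.7] j7 0.41
shift shares now-axes [-0.13 -0.03  0.32] | target-axes [-0.13 -0.03  0.32] turn shares [-0.01 -0.02  0.01]
t 4.55 pos [ 0.5645 -0.3486  0.0279] yaw 9.9 w 0.435 gf 15.0 F [-0.4 -1.4 -0.7] j7 0.41
shift shares now-axes [-0.13 -0.03  0.32] | target-axes [-0.13 -0.03  0.32] turn shares [-0.01 -0.02  0.01]
```

{"method": "carry_out", "body": {
  "commands": [
    [0.2,0,0,0.12,0,0,0],
    [0.2,0,0,0.12,0,0,0],
    [0.2,0,0,0.06,0,0,0],
    [0.2,0,0,0,0,0,0]
  ]
}}

```text
clock: 4.95
position: [0.5647, -0.3502, 0.0212]
ee_rot: [-2.022, -2.404, 0.0]
force: [-0.0, -0.4, -0.4]
width: 0.435
gripper_force: 15.0
```

{"method": "carry_out", "body": {
  "commands": [
    [0.2,0,0,0.05,0,0,0],
    [0.2,0,0,0.05,0,0,0],
    [0.2,0,0,0,0,0,0]
  ]
}}

```text
clock: 5.25
position: [0.5649, -0.3503, 0.0197]
ee_rot: [2.022, 2.403, -0.0]
force: [-2.9, 0.9, 7.1]
width: 0.436
gripper_force: 15.0
```

Contact with the tray floor at 7 N, so I'll release and lift.

{"method": "carry_out", "body": {
  "commands": [
    [0.5,0,0,0,0,0,0],
    [0.58,0,0,0,0,0,0],
    [0.58,0,0,-0.3,0,0,0],
    [0.58,0,0,-1,0,0,0],
    [0.58,0,0,-1,0,0,0],
    [0.58,0.5,0,-1,0,0,0],
    [0.58,1,0.3,-0.2,0,0,0],
    [0.58,1,0.3,0,0,0,0]
  ]
}}

```text
clock: 6.05
position: [0.5697, -0.2863, 0.1084]
ee_rot: [2.022, 2.4, 0.001]
force: [1.1, 0.7, -0.5]
width: 0.579
gripper_force: 0.0
```

```bash
python3 g.py .5285 .1247 .1 9.9;python3 w.py w2
```

```text
t 6.05 pos [ 0.5697 -0.2863  0.1084] yaw 9.8 w 0.579 gf 0.0 F [ 1.1  0.7 -0.5] j7 0.34
shift shares now-axes [16.48  1.16  0.31] | target-axes [16.48  1.2   0.34] turn shares [ 0.03  0.02 -0.02]
red [294. 273.] 737 [array([ 0.5651, -0.3428]), np.float64(0.0193)] 0.0513
```

{"method": "carry_out", "body": {
  "commands": [
    [0.62,1,0.07,0,0,0,0],
    [0.62,1,0.07,0,0,0,0],
    [0.62,1,0.07,0,0,0,0],
    [0.62,1,0.07,0,0,0,0],
    [0.62,1,0.07,0,0,0,0],
    [0.62,1,0.07,0,0,0,0],
    [0.62,1,0.07,0,0,0,0],
    [0.62,1,0.07,0,0,0,0]
  ]
}}

```text
clock: 6.9
position: [0.5484, -0.0857, 0.1067]
ee_rot: [2.022, 2.404, 0.0]
force: [0.0, -0.1, -0.1]
width: 0.62
gripper_force: 0.0
```

{"method": "carry_out", "body": {
  "commands": [
    [0.62,1,0.07,0,0,0,0],
    [0.62,1,0.07,0,0,0,0],
    [0.62,1,0.07,0,0,0,0],
    [0.62,1,0.07,0,0,0,0],
    [0.62,1,0.07,0,0,0,0],
    [0.62,1,0.07,0,0,0,0],
    [0.62,1,0.07,0.3,0,0,0],
    [0.62,0,0,0.3,0,0,0]
  ]
}}

```text
clock: 7.7
position: [0.5305, 0.0924, 0.0919]
ee_rot: [-2.016, -2.409, -0.004]
force: [-0.3, 0.5, 0.5]
width: 0.62
gripper_force: 0.0
```

```bash
python3 w.py w3;  python3 g.py .5285 .1247 .014 9.9
```

```text
red [318. 178.] 2465 [array([0.5294, 0.1257]), np.float64(0.0197)] 0.0467
yellow [281. 266.] 1133 [array([0.5143, 0.0513]), np.float64(0.0181)] 0.0465
t 7.75 pos [0.5299 0.0897 0.0904] yaw 10.0 w 0.622 gf 0.0 F [-0.9 -0.1 -1.3] j7 -0.35
shift shares now-axes [1.39 0.19 3.06] | target-axes [1.39 0.18 3.06] turn shares [-0.01 -0.01  0.03]
```

{"method": "carry_out", "body": {
  "commands": [
    [0.62,0.8,0.1,0.2,0,0,0],
    [0.62,0.6,0.1,0.5,0,0,0],
    [0.62,0,0,0.9,0,0,0],
    [0.62,0,0,0.9,0,0,0],
    [0.62,0,0,0.5,0,0,0],
    [0.62,0,0,0.06,0,0,0],
    [0.2,0,0,0,0,0,0],
    [0.2,0,0,0,0,0,0]
  ]
}}

```text
clock: 8.55
position: [0.5303, 0.1232, 0.0156]
ee_rot: [2.023, 2.403, 0.002]
force: [1.3, 0.6, 0.4]
width: 0.496
gripper_force: 0.0
```

{"method": "carry_out", "body": {
  "commands": [
    [0.2,0,0,0,0,0,0],
    [0.2,0,0,0,0,0,0]
  ]
}}

```text
clock: 8.75
position: [0.5303, 0.1233, 0.0157]
ee_rot: [2.022, 2.403, 0.002]
force: [-0.0, -0.8, 6.3]
width: 0.432
gripper_force: 15.0
```

```bash
python3 g.py .5518 -.2809 .105 9.9
```

```text
t 8.75 pos [0.5303 0.1233 0.0157] yaw 9.8 w 0.432 gf 15.0 F [-0.  -0.8  6.3] j7 -0.47
shift shares now-axes [-16.08  -1.91  -3.57] | target-axes [-16.07  -1.93  -3.57] turn shares [ 0.02  0.   -0.01]
```

{"method": "carry_out", "body": {
  "commands": [
    [0.2,0,0,-0.6,0,0,0],
    [0.2,0,0,-1,0,0,0],
    [0.2,0,0,-1,0,0,0],
    [0.2,-0.5,-0.07,-1,0,0,0],
    [0.2,-1,-0.12,0,0,0,0],
    [0.2,-1,-0.12,0,0,0,0],
    [0.2,-1,-0.12,0,0,0,0],
    [0.2,-1,-0.12,0,0,0,0]
  ]
}}

```text
clock: 9.55
position: [0.5352, 0.0091, 0.1051]
ee_rot: [2.022, 2.404, 0.0]
force: [0.3, 1.2, 0.0]
width: 0.435
gripper_force: 15.0
```

{"method": "carry_out", "body": {
  "commands": [
    [0.2,-1,-0.12,0,0,0,0],
    [0.2,-1,-0.12,0,0,0,0],
    [0.2,-1,-0.12,0,0,0,0],
    [0.2,-1,-0.12,0,0,0,0],
    [0.2,-1,-0.12,0,0,0,0],
    [0.2,-1,-0.12,0,0,0,0],
    [0.2,-1,-0.12,0,0,0,0],
    [0.2,-1,-0.12,0,0,0,0]
  ]
}}

```text
clock: 10.35
position: [0.5457, -0.1921, 0.105]
ee_rot: [2.022, 2.404, 0.0]
force: [0.1, 0.2, -1.2]
width: 0.433
gripper_force: 15.0
```

```bash
python3 g.py .5518 -.2809 .0205 9.9
```

```text
t 10.35 pos [ 0.5457 -0.1921  0.105 ] yaw 9.9 w 0.433 gf 15.0 F [ 0.1  0.2 -1.2] j7 0.19
shift shares now-axes [-3.54 -0.37  3.38] | target-axes [-3.54 -0.37  3.38] turn shares [ 0.    0.   -0.01]
```

{"method": "carry_out", "body": {
  "commands": [
    [0.2,-1,-0.12,0,0,0,0],
    [0.2,-1,-0.12,0,0,0,0],
    [0.2,-1,-0.13,0,0,0,0],
    [0.2,-0.54,0,0.5,0,0,0],
    [0.2,0,0,1,0,0,0],
    [0.2,0,0,1,0,0,0],
    [0.2,0,0,0.5,0,0,0],
    [0.2,0,0,0,0,0,0]
  ]
}}

```text
clock: 11.15
position: [0.5504, -0.2787, 0.0275]
ee_rot: [-2.019, -2.402, 0.001]
force: [-1.3, 0.6, -1.2]
width: 0.433
gripper_force: 15.0
```

{"method": "carry_out", "body": {
  "commands": [
    [0.2,0,0,0.12,0,0,0],
    [0.2,0,0,0.12,0,0,0],
    [0.2,0,0,0,0,0,0]
  ]
}}

```text
clock: 11.45
position: [0.5522, -0.2799, 0.0243]
ee_rot: [2.022, 2.403, 0.0]
force: [-0.6, 0.2, -0.8]
width: 0.432
gripper_force: 15.0
```

```bash
python3 g.py .5518 -.2809 .0205 9.9
```

```text
t 11.45 pos [ 0.5522 -0.2799  0.0243] yaw 9.9 w 0.432 gf 15.0 F [-0.6  0.2 -0.8] j7 0.29
shift shares now-axes [-0.03 -0.02  0.15] | target-axes [-0.04 -0.02  0.15] turn shares [ 0.01  0.01 -0.01]
```

{"method": "carry_out", "body": {
  "commands": [
    [0.2,0,0,0.06,0,0,0],
    [0.2,0,0,0.06,0,0,0],
    [0.2,0,0,0.03,0,0,0],
    [0.2,0,0,0,0,0,0]
  ]
}}

```text
clock: 11.85
position: [0.552, -0.28, 0.0207]
ee_rot: [2.022, 2.403, -0.0]
force: [-2.2, 0.8, 6.2]
width: 0.43
gripper_force: 15.0
```

{"method": "carry_out", "body": {
  "commands": [
    [0.5,0,0,0,0,0,0],
    [0.58,0,0,0,0,0,0],
    [0.58,0,0,-0.3,0,0,0],
    [0.58,0,0,-1,0,0,0],
    [0.58,0,0,-1,0,0,0],
    [0.58,0.5,0,-1,0,0,0],
    [0.62,1,0.2,0,0,0,0.5],
    [0.62,1,0.2,0,0,0,0.5]
  ]
}}

```text
clock: 12.65
position: [0.5526, -0.2167, 0.104]
ee_rot: [2.143, 2.294, 0.001]
force: [0.4, 0.6, -1.3]
width: 0.621
gripper_force: 0.0
```

```bash
python3 g.py .563 -.042 .09 -2.8; python3 w.py w4
```

```text
t 12.65 pos [ 0.5526 -0.2167  0.104 ] yaw 3.9 w 0.621 gf 0.0 F [ 0.4  0.6 -1.3] j7 0.14
shift shares now-axes [6.94 0.89 0.55] | target-axes [7.   0.07 0.56] turn shares [0.02 0.01 1.17]
red [306. 274.] 582 [array([ 0.5521, -0.2726]), np.float64(0.0192)] 0.0512
blue [343.   4.] 349 [array([ 0.5637, -0.0551]), np.float64(0.015)] 0.0464
```

{"method": "carry_out", "body": {
  "commands": [
    [0.62,1,0.1,0,0,0,0.6],
    [0.62,1,0.05,0,0,0,0.6],
    [0.62,1,0,0,0,0,0],
    [0.62,1,0,0,0,0,0],
    [0.62,1,0,0,0,0,0],
    [0.62,1,0,0.3,0,0,0],
    [0.62,0.7,0,0.3,0,0,0],
    [0.62,0,0,0,0,0,0]
  ]
}}

```text
clock: 13.5
position: [0.5592, -0.0458, 0.0872]
ee_rot: [-2.268, -2.172, -0.001]
force: [-0.3, 0.2, 0.2]
width: 0.619
gripper_force: 0.0
```

```bash
python3 g.py .563 -.042 .0145 -2.8; python3 w.py w5; python3 g.py .563 -.042 .0145 -2.8
```

```text
t 13.5 pos [ 0.5592 -0.0458  0.0872] yaw -2.5 w 0.619 gf 0.0 F [-0.3  0.2  0.2] j7 -0.27
shift shares now-axes [0.15 0.15 2.91] | target-axes [0.16 0.14 2.91] turn shares [-0.01 -0.02  0.06]
blue [316. 220.] 2322 [array([ 0.5633, -0.0413]), np.float64(0.0196)] 0.0467
yellow [234.  97.] 2643 [array([0.5131, 0.0456]), np.float64(0.0198)] 0.0468
t 13.55 pos [ 0.5594 -0.048   0.0876] yaw -2.6 w 0.623 gf 0.0 F [0.2 0.7 0.2] j7 -0.27
shift shares now-axes [0.25 0.13 2.92] | target-axes [0.25 0.13 2.92] turn shares [-0.   -0.    0.04]
```

{"method": "carry_out", "body": {
  "commands": [
    [0.62,0.24,0.14,0.7,0,0,0],
    [0.62,0,0,1,0,0,0],
    [0.62,0,0,0.8,0,0,0],
    [0.62,0,0,0.4,0,0,0],
    [0.2,0,0,0,0,0,0],
    [0.2,0,0,0,0,0,0],
    [0.2,0,0,0,0,0,0],
    [0.2,0,0,0,0,0,0]
  ]
}}

```text
clock: 14.35
position: [0.5641, -0.0435, 0.016]
ee_rot: [2.273, 2.166, 0.002]
force: [-0.5, 0.1, 3.2]
width: 0.431
gripper_force: 15.0
```

```bash
python3 g.py .539 .317 .105 -2.8
```

```text
t 14.35 pos [ 0.5641 -0.0435  0.016 ] yaw -2.8 w 0.431 gf 15.0 F [-0.5  0.1  3.2] j7 -0.32
shift shares now-axes [14.36 -1.69 -3.56] | target-axes [14.36 -1.71 -3.56] turn shares [0.02 0.   0.01]
```

{"method": "carry_out", "body": {
  "commands": [
    [0.2,0,0,-0.6,0,0,0],
    [0.2,0,0,-1,0,0,0],
    [0.2,0,0,-1,0,0,0],
    [0.2,0.5,-0.05,-1,0,0,0],
    [0.2,1,-0.12,0,0,0,0],
    [0.2,1,-0.12,0,0,0,0],
    [0.2,1,-0.12,0,0,0,0],
    [0.2,1,-0.12,0,0,0,0]
  ]
}}

```text
clock: 15.15
position: [0.5555, 0.0706, 0.1057]
ee_rot: [2.274, 2.167, 0.001]
force: [0.1, 0.4, -0.6]
width: 0.437
gripper_force: 15.0
```

{"method": "carry_out", "body": {
  "commands": [
    [0.2,1,-0.12,0,0,0,0],
    [0.2,1,-0.12,0,0,0,0],
    [0.2,1,-0.12,0,0,0,0],
    [0.2,1,-0.12,0,0,0,0],
    [0.2,1,-0.12,0,0,0,0],
    [0.2,1,-0.12,0,0,0,0],
    [0.2,1,-0.12,0,0,0,0],
    [0.2,1,-0.12,0,0,0,0]
  ]
}}

```text
clock: 15.95
position: [0.5411, 0.2716, 0.1056]
ee_rot: [2.274, 2.167, 0.001]
force: [0.2, 0.4, -1.1]
width: 0.431
gripper_force: 15.0
```

```bash
python3 g.py .539 .317 .021 -2.8
```

```text
t 15.95 pos [0.5411 0.2716 0.1056] yaw -2.8 w 0.431 gf 15.0 F [ 0.2  0.4 -1.1] j7 -0.81
shift shares now-axes [ 1.81 -0.17  3.38] | target-axes [ 1.81 -0.17  3.38] turn shares [ 0.01 -0.    0.01]
```

{"method": "carry_out", "body": {
  "commands": [
    [0.2,1,-0.1,0,0,0,0],
    [0.2,0.8,-0.07,0.2,0,0,0],
    [0.2,0,0,0.8,0,0,0],
    [0.2,0,0,1,0,0,0],
    [0.2,0,0,0.9,0,0,0],
    [0.2,0,0,0.2,0,0,0],
    [0.2,0,0,0.06,0,0,0],
    [0.2,0,0,0,0,0,0]
  ]
}}

```text
clock: 16.75
position: [0.5395, 0.3162, 0.027]
ee_rot: [2.274, 2.167, 0.002]
force: [0.0, 0.2, -1.5]
width: 0.433
gripper_force: 15.0
```

{"method": "carry_out", "body": {
  "commands": [
    [0.2,0,0,0.06,0,0,0],
    [0.2,0,0,0.06,0,0,0],
    [0.2,0,0,0.05,0,0,0],
    [0.2,0,0,0,0,0,0]
  ]
}}

```text
clock: 17.15
position: [0.5391, 0.3157, 0.0218]
ee_rot: [2.274, 2.167, 0.0]
force: [-0.7, -0.1, -1.5]
width: 0.432
gripper_force: 15.0
```

{"method": "carry_out", "body": {
  "commands": [
    [0.2,0,0,0.05,0,0,0],
    [0.2,0,0,0.04,0,0,0],
    [0.2,0,0,0,0,0,0]
  ]
}}

```text
clock: 17.45
position: [0.5392, 0.3159, 0.0209]
ee_rot: [2.274, 2.167, 0.001]
force: [-4.1, -3.3, 14.0]
width: 0.43
gripper_force: 15.0
```

{"method": "carry_out", "body": {
  "commands": [
    [0.5,0,0,0,0,0,0],
    [0.58,0,0,0,0,0,0],
    [0.58,0,0,-0.3,0,0,0],
    [0.58,0,0,-1,0,0,0],
    [0.58,0,0,-1,0,0,0],
    [0.58,-0.5,-0.1,-1,0,0,0],
    [0.5,-1,-0.3,0,0,0,0],
    [0.45,-1,-0.3,0,0,0,0]
  ]
}}

```text
clock: 18.25
position: [0.5189, 0.2543, 0.1033]
ee_rot: [2.273, 2.168, 0.004]
force: [-0.6, 0.3, 0.1]
width: 0.473
gripper_force: 0.0
```

```bash
python3 g.py .4373 -.019 .1 -3; python3 w.py w6
```

```text
t 18.25 pos [0.5189 0.2543 0.1033] yaw -2.7 w 0.473 gf 0.0 F [-0.6  0.3  0.1] j7 -0.81
shift shares now-axes [-11.07  -2.74   0.11] | target-axes [-11.09  -2.69   0.13] turn shares [ 0.02 -0.01  0.05]
blue [338. 133.] 2547 [array([0.5406, 0.3171]), np.float64(0.0203)] 0.0518
```

Blue pot stands at its tray centre with its top at 0.0518. On to the brush.

{"method": "carry_out", "body": {
  "commands": [
    [0.45,-1,-0.25,0,0,0,0],
    [0.45,-1,-0.25,0,0,0,0],
    [0.45,-1,-0.25,0,0,0,0],
    [0.45,-1,-0.25,0,0,0,0],
    [0.45,-1,-0.25,0,0,0,0],
    [0.45,-1,-0.25,0,0,0,0],
    [0.45,-1,-0.25,0,0,0,0],
    [0.45,-1,-0.25,0,0,0,0]
  ]
}}

```text
clock: 19.1
position: [0.4589, 0.056, 0.1024]
ee_rot: [2.274, 2.167, 0.001]
force: [-0.0, -0.3, 0.7]
width: 0.453
gripper_force: 0.0
```

{"method": "carry_out", "body": {
  "commands": [
    [0.45,-1,-0.25,0.2,0,0,0],
    [0.45,-1,-0.25,0.3,0,0,0],
    [0.45,-1,-0.2,0.3,0,0,0],
    [0.45,0,0,0,0,0,0],
    [0.45,0,0,0,0,0,0]
  ]
}}

```text
clock: 19.6
position: [0.4381, -0.0175, 0.0822]
ee_rot: [2.276, 2.166, 0.0]
force: [-0.0, -0.3, 1.0]
width: 0.445
gripper_force: 0.0
```

```bash
python3 g.py .4373 -.019 .004 -3; python3 - <<'E'
from w import *
im,W=wcloud(); cv2.imwrite("pics/w7.png",im["pixels"][...,::-1])
m=((W[...,2]>.007)&(W[...,2]<.018)&(abs(W[...,0]-.437)<.03)&(abs(W[...,1]+.024)<.12)).astype(np.uint8)
n,L,s,c=cv2.connectedComponentsWithStats(m); i=1+np.argmax(s[1:,4]); a=W[L==i]
print(s[i],c[i],[np.round(q,4) for q in cv2.minAreaRect(a[:,:2].astype(np.float32))],np.median(a[:,2]))
for lo in np.arange(-.11,.07,.02):
    b=a[(a[:,1]>lo)&(a[:,1]<lo+.02)]; 
    if len(b)>20: print(round(lo+.01,3),np.round(np.percentile(b[:,0],[3,97]),4),round(float(np.median(b[:,2])),4),len(b))
E
```

```text
t 19.6 pos [ 0.4381 -0.0175  0.0822] yaw -2.8 w 0.445 gf 0.0 F [-0.  -0.3  1. ] j7 -0.34
shift shares now-axes [-0.06 -0.03  3.13] | target-axes [-0.06 -0.03  3.13] turn shares [ 0.   -0.    0.03]
[ 293  100   33  182 4423] [308.92335519 175.78114402] [array([ 0.4376, -0.0052]), array([0.1496, 0.0239]), np.float64(87.6921)] 0.012140922477676758
-0.08 [0.4265 0.4394] 0.0125 152
-0.06 [0.4275 0.4401] 0.0126 333
-0.04 [0.4286 0.4413] 0.0127 375
-0.02 [0.4293 0.4426] 0.0127 426
0.0 [0.4271 0.4483] 0.0126 599
0.02 [0.4276 0.4497] 0.0127 827
0.04 [0.4285 0.451 ] 0.0112 851
0.06 [0.4291 0.4516] 0.0112 860
```

View pics/w7.png

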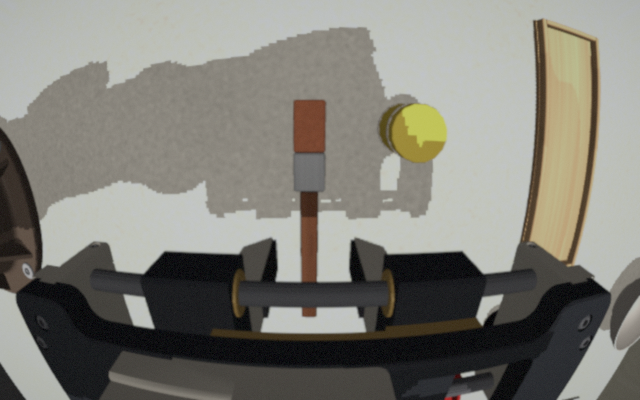

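Wrist view: brush centred between the fingers, bristles at (309,125), ferrule (309,172), handle below it; yellow pot (415,132) is clear.

{"method": "carry_out", "body": {
  "commands": [
    [0.45,-0.06,-0.08,1,0,0,0],
    [0.45,0,0,1,0,0,0],
    [0.45,0,0,0.7,0,0,0],
    [0.45,0,0,0.3,0,0,0],
    [0.45,0,0,0.08,0,0,0]
  ]
}}

```text
clock: 20.15
position: [0.436, -0.0177, 0.0046]
ee_rot: [-2.272, -2.169, 0.0]
force: [0.2, -0.3, -0.2]
width: 0.447
gripper_force: 0.0
```

{"method": "carry_out", "body": {
  "commands": [
    [0.0,0,0,0,0,0,0],
    [0.0,0,0,0,0,0,0],
    [0.0,0,0,0,0,0,0],
    [0.0,0,0,0,0,0,0],
    [0.0,0,0,0,0,0,0],
    [0.0,0,0,0,0,0,0]
  ],
  "squeeze": 25
}}

```text
clock: 20.75
position: [0.4362, -0.0187, 0.0054]
ee_rot: [2.274, 2.167, 0.001]
force: [-1.8, -0.6, 6.9]
width: 0.149
gripper_force: 25.0
```

```bash
python3 g.py .69 .032 .08 0.6
```

```text
t 20.75 pos [ 0.4362 -0.0187  0.0054] yaw -2.8 w 0.149 gf 25.0 F [-1.8 -0.6  6.9] j7 -0.43
shift shares now-axes [ 2.52 10.04 -2.97] | target-axes [ 1.92 10.17 -2.98] turn shares [ 0.01  0.   -0.59]
```

{"method": "carry_out", "body": {
  "commands": [
    [0.0,0,0,-0.5,0,0,0],
    [0.0,0,0,-1,0,0,0],
    [0.0,0,0,-1,0,0,0],
    [0.0,0.2,0.5,-1,0,0,-0.2],
    [0.0,0.3,1,0,0,0,-0.3],
    [0.0,0.3,1,0,0,0,0],
    [0.0,0.3,1,0,0,0,0],
    [0.0,0.3,1,0,0,0,0]
  ]
}}

```text
clock: 21.55
position: [0.5495, 0.0152, 0.0926]
ee_rot: [2.22, 2.223, -0.0]
force: [-0.2, 0.7, -0.5]
width: 0.147
gripper_force: 25.0
```

{"method": "carry_out", "body": {
  "commands": [
    [0.0,0.2,1,0,0,0,0],
    [0.0,0.2,1,0,0,0,0],
    [0.0,0.2,1,0,0,0,0],
    [0.0,0,1,0,0,0,0],
    [0.0,0,1,0,0,0,0],
    [0.0,0,0.5,0,0,0,0],
    [0.0,0,0,0,0,0,0]
  ]
}}

```text
clock: 22.25
position: [0.6873, 0.0302, 0.0919]
ee_rot: [2.22, 2.223, 0.0]
force: [-0.0, -0.1, -1.8]
width: 0.144
gripper_force: 25.0
```

```bash
python3 g.py .69 .0335 .0105 -0.3; python3 - <<'E'
from w import *
im,W=wcloud(); cv2.imwrite("pics/w8.png",im["pixels"][...,::-1])
E
```

```text
t 22.25 pos [0.6873 0.0302 0.0919] yaw 0.1 w 0.144 gf 25.0 F [-0.  -0.1 -1.8] j7 -0.32
shift shares now-axes [0.13 0.11 3.26] | target-axes [0.13 0.11 3.26] turn shares [ 0.   -0.    0.07]
```

View pics/w8.png

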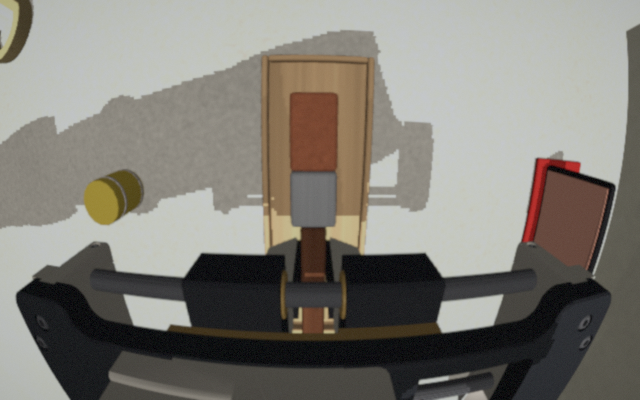

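The brush, at (314,160), hangs aligned inside the tray outline (265–372). Now lower it.

{"method": "carry_out", "body": {
  "commands": [
    [0.0,0.13,0.1,0.5,0,0,0],
    [0.0,0,0,1,0,0,0],
    [0.0,0,0,0.9,0,0,0],
    [0.0,0,0,0.5,0,0,0],
    [0.0,0,0,0.1,0,0,0],
    [0.0,0,0,0.06,0,0,0],
    [0.0,0,0,0,0,0,0]
  ]
}}

```text
clock: 23.0
position: [0.6892, 0.0339, 0.0168]
ee_rot: [2.219, 2.223, 0.002]
force: [-0.1, 0.8, 0.5]
width: 0.144
gripper_force: 25.0
```

```bash
python3 g.py .69 .0335 .0105 -0.3
```

```text
t 23.0 pos [0.6892 0.0339 0.0168] yaw 0.1 w 0.144 gf 25.0 F [-0.1  0.8  0.5] j7 -0.35
shift shares now-axes [-0.01  0.03  0.25] | target-axes [-0.01  0.03  0.25] turn shares [ 0.01 -0.    0.07]
```

{"method": "carry_out", "body": {
  "commands": [
    [0.0,0,0,0.08,0,0,0],
    [0.0,0,0,0.06,0,0,0],
    [0.0,0,0,0.05,0,0,0],
    [0.0,0,0,0,0,0,0]
  ]
}}

```text
clock: 23.4
position: [0.6887, 0.0337, 0.0112]
ee_rot: [-2.219, -2.224, 0.0]
force: [-0.4, -0.4, -0.0]
width: 0.148
gripper_force: 25.0
```

{"method": "carry_out", "body": {
  "commands": [
    [0.0,0,0,0.04,0,0,0],
    [0.0,0,0,0.03,0,0,0],
    [0.0,0,0,0,0,0,0]
  ]
}}

```text
clock: 23.7
position: [0.6888, 0.0337, 0.0106]
ee_rot: [2.219, 2.223, 0.0]
force: [-3.8, -1.0, 9.9]
width: 0.147
gripper_force: 25.0
```

{"method": "carry_out", "body": {
  "commands": [
    [0.22,0,0,0,0,0,0],
    [0.26,0,0,0,0,0,0],
    [0.26,0,0,-0.3,0,0,0],
    [0.26,0,0,-1,0,0,0],
    [0.26,0,0,-1,0,0,0],
    [0.26,0,0,-1,0,0,0],
    [0.26,0,-1,-1,0,0,0],
    [0.26,0,-1,-1,0,0,0]
  ]
}}

```text
clock: 24.5
position: [0.6384, 0.0337, 0.1431]
ee_rot: [2.219, 2.223, 0.001]
force: [0.1, 0.1, 1.7]
width: 0.261
gripper_force: 0.0
```

{"method": "carry_out", "body": {
  "commands": [
    [0.26,0,-1,-1,0,0,0],
    [0.26,0,-1,-1,0,0,0],
    [0.26,0,-1,-1,0,0,0],
    [0.26,0,-1,-1,0,0,0],
    [0.26,0,-1,0,0,0,0],
    [0.26,0,0,0,0,0,0]
  ]
}}

```text
clock: 25.1
position: [0.5115, 0.0336, 0.2435]
ee_rot: [2.217, 2.224, 0.0]
force: [0.7, -0.2, -0.5]
width: 0.262
gripper_force: 0.0
```

```bash
python3 - <<'E'
from h import *
for n in("scene","side"):
    im=arm.get_image(n); np.savez(n+"F.npz",**im); cv2.imwrite(f"pics/{n}F.png",im["pixels"][...,::-1])
    W=cloud(im); P=W[~np.isnan(W[...,0])]
    def near(x,y,r,lo,hi): return P[(np.hypot(P[:,0]-x,P[:,1]-y)<r)&(P[:,2]>lo)&(P[:,2]<hi)]
    for k,(x,y) in dict(A=(.565,-.351),B=(.552,-.281),blue=(.539,.317),yellow=(.512,.046)).items():
        a=near(x,y,.04,.035,.08)
        if len(a)<20: print(n,k,'few'); continue
        zt=np.percentile(a[:,2],97); a=a[a[:,2]>zt-.005]; print(n,k,[np.round(q,4) for q in cv2.minEnclosingCircle(a[:,:2].astype(np.float32))],round(zt,4))
    H=cv2.cvtColor(im["pixels"],cv2.COLOR_RGB2HSV)
    a=W[(abs(W[...,0]-.69)<.033)&(abs(W[...,1]-.027)<.117)&(W[...,2]>.010)&(W[...,2]<.03)&(H[...,2]<170)]
    if len(a)>20: print(n,'brush',[np.round(q,4) for q in cv2.minAreaRect(a[:,:2].astype(np.float32))],np.percentile(a[:,2],[5,50,95]))
E
```

```text
scene A [array([ 0.5658, -0.3476]), np.float64(0.0206)] 0.0538
scene B [array([ 0.5523, -0.2768]), np.float64(0.0213)] 0.0535
scene blue [array([0.5404, 0.3161]), np.float64(0.021)] 0.0532
scene yellow [array([0.5135, 0.0456]), np.float64(0.0208)] 0.0487
scene brush [array([0.69  , 0.0269]), array([0.1893, 0.0253]), np.float64(89.6285)] [0.01160552 0.01652287 0.01916915]
side A [array([ 0.5645, -0.3472]), np.float64(0.0206)] 0.0515
side B [array([ 0.5518, -0.2759]), np.float64(0.0208)] 0.0519
side blue [array([0.5394, 0.3179]), np.float64(0.0214)] 0.0522
side yellow [array([0.5102, 0.0469]), np.float64(0.0208)] 0.0472
side brush [array([0.6895, 0.0286]), array([0.0253, 0.1894]), np.float64(1.7521)] [0.0111014  0.01573697 0.01787507]
```

View pics/sceneF.png

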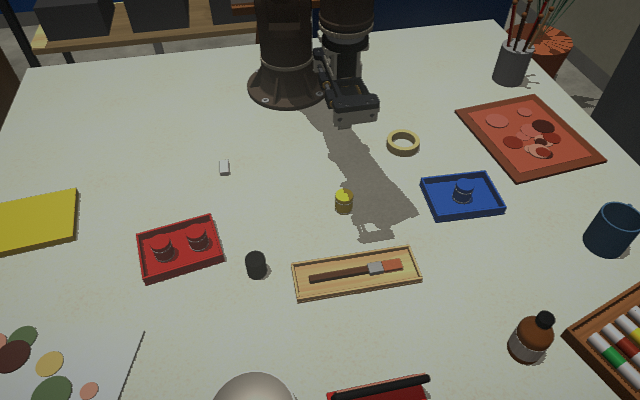

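View pics/sideF.png

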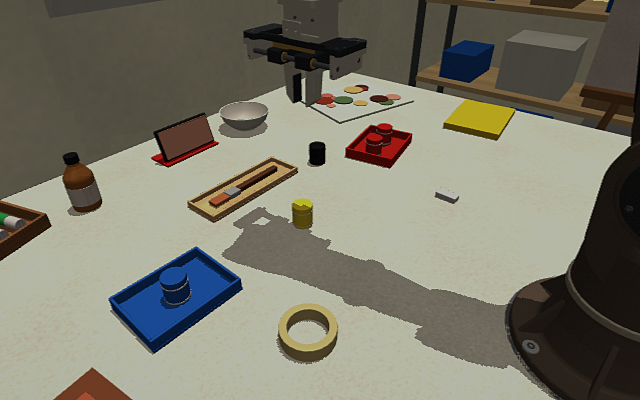

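Scene view: both red pots stand upright in the red tray at (163,247) and (198,238), and the blue pot stands in the blue tray at (463,192). The brush lies wholly inside the brush tray at (356,271). The yellow pot, tape, eraser and black pot haven't moved, and the side view agrees. Handing in.

```bash
python3 -c "
from cell import arm; print(arm.sign_off())"
```

```text
the job is handed in; nothing more can be done
None
```

The job is handed in at about 25 s of the 72 s allowed: final views from both cameras show both red pots upright in the red tray, the blue pot upright in the blue tray, the brush wholly inside its tray, and the yellow pot, tape roll and eraser where they were.

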